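# Clamp the seed tray in the sowing fixture

## Robot

A 7-joint arm with a two-finger parallel gripper is mounted at the origin on the work surface. World frame = base frame: x ahead of the robot, y to its left, z up, the work surface at z = 0. Lengths are in m, angles in rad, forces in N, time in s.
With the tool pointing down it reaches from about 0.425 to 0.925 m from the base axis. Payload 6.8 kg.
Tool frame: the origin (TCP) lies at the very end of the fingers, on their centre line; the grasp point (between the pads) lies 19 mm behind it; z points along the fingers, x is the direction in which the jaws open and shut, and the axes are right-handed (so a half turn about z gives the same grasp; the last joint's range is limited). The gripper opens to 85 mm and grips with 20 to 120 N. Pads are 22 mm wide; open, the fingers measure 114 mm over their backs; the gripper's body (76 mm by 85 mm) begins 54 mm behind the grasp point. The pads swing forward as they close: fully open they stand 13 mm farther back than shut.
Start: joints at [-1.368, 0.477, 0.022, 1.555, -0.011, 1.109, -0.083], TCP at [0.206, 0.643, 0.231] pointing down, gripper open.
Joint ranges: [-2.96, 2.96], [-0.34, 2.1], [-1.41, 1.46], [0.24, 2.44], [-1.37, 4.51], [0.17, 1.92], [-2.96, 2.96]. Speed limits (rad/s): [2.39, 2.39, 3.14, 3.14, 3.14, 3.14, 3.14].

## Interface

Orientations are given as a rotation vector (axis times angle).
In Python, from bench import * gives the robot as it stands.
- The arm moves only by the tool servo_tool, never from a script. Its argument "increments" is one flat list of numbers, 7 for each row, row after row: the shift along the tool's x, y, z in mm, then the turn, a rotation vector about the tool's x, y, z in rad, then the finger opening in mm, from 0 to 85.4. In form: [tx, ty, tz, wx, wy, wz, fingers, tx, ty, tz, wx, wy, wz, fingers, ...]. A call has exactly 8 rows; each row shifts and turns the commanded pose from where the row before left it, along the tool's axes as they then stand; what a row does not reach is not made up. A row lasts 1/8 s, in which the tool goes at most 62.5 mm and 10.7 degrees, less where a joint would pass 70% of its speed; a pose out of reach is approached as far as the arm can. A call is refused whole if a number of a shift passes 62.5 or a number of a turn 0.188, either way. A call with a gripper value outside its range is refused whole. The fingers move at their own pace and stop on an object; "squeeze" is the grip in N (left out, the last holds). Time passes only in rows, so rows that do not move let the fingers close, or fill a call up. It gives the time, the measured TCP pose, the force and the opening at its end, in the units of the state.
- get_obs(): the state, without advancing time (a new reading comes with each control period).
- grab_frame(name): name is "scene" or "side" or "wrist"; returns (picture, depth): 384x512x3 uint8, red, green, blue; 384x512 float32, m along the optical axis (not along the pixel's ray), 0 where there is no reading.
- calibration(name): a dict with "fx", "fy", "cx", "cy" (pixels), "eye" and "orientation" of the camera in the world; the wrist camera has in their place "T_tool_cam" (4x4, takes a point from camera to tool coordinates, whose origin is the TCP and whose axes are the tool frame's). Camera axes: x right, y up, looking along -z (the intrinsics and any distortion apply to the point x, -y, -z); pixel columns grow to the right and rows downward; lengths in m; the calibration is good to about 2 mm. The wrist camera is an equidistant fisheye: a pixel r from the principal point sees the ray r / f radians off the axis. A picture is of the moment at which its call begins: read the wrist's pose just before it. calibration takes no time and is no camera call.
- hand_in(): hands the job in, once; it reports no verdict.
The state is a dict: "clock": time; "joints": joint angles; "qvel": joint speeds; "tau": joint torques, N m; "tcp_pos": TCP position; "orientation": TCP orientation; "contact_force": force on the tool from outside, world axes, zero at the start; "moment": the same for the moment, N m; "grip_width": finger opening in m.
Only numpy, scipy, OpenCV 4.12 (cv2) and the standard library are available. Lean on these libraries where they do the work, as an engineer would, in place of code of your own. Each camera call takes 0.05 s, during which the arm holds its last target.

## Task

Push the empty foam seed tray along its fixture until its end sits fully against the aluminium end stop, then push the hand lever of the toggle clamp over, past its dead point, until it snaps into lock and the clamp's rubber foot holds the tray down. Only push: do not lift or tip the tray, and leave the dish, the jar and the pot where they stand.

Things in the scene. Friction and masses are not known exactly. Their poses are not given: they have to be found in the camera images.
- fixture: Fixed plywood bed 440 x 190 x 15 mm on the work surface, with rails, end stop and toggle clamp. Origin: on the work surface, 5 mm in +x from the bed's centre. x = sliding direction, from the open end (x = -0.225, no wall) to stop and clamp; z up. Two guide rails, 12 mm thick, tops at z = 0.035, run from x = -0.21 to 0.06, inner faces at y = +-0.068.
- stop_face (a point): Centre of the end stop's face towards the tray, at bed level: fixture x = 0.060, y = 0, z = 0.015. The stop is an aluminium bar 110 mm wide, 12 mm thick, 30 mm high, fixed on the bed. Axes as the fixture's.
- lever_pivot (a point): Pivot of the hand lever, at fixture x = 0.140, y = 0, z = 0.087; axes as the fixture's. It lies between the clamp's two steel cheeks, which stand at fixture x = 0.098 to 0.158, y within +-0.022, up to z = 0.100, on flanges out to y = +-0.046.
- tray: Loose off-white foam tray, 4 x 3 empty cells, 160 (along fixture x) x 130 x 50 mm high, 0.1 to 0.21 kg, on the bed between the rails with 3 mm play a side, 40 to 85 mm short of the stop. Origin: centre of its underside; axes as the fixture's. Its end walls are 18 mm thick, full height; the rear one's outer face, to push on, is 80 mm behind the origin. Home, its origin is at fixture x = -0.020.
- lever (a joint): Hand lever angle, rad: 0 = open, on its stop, leaning 0.09 from upright towards the tray; grows as it is pushed towards fixture +x, away from the tray, about the fixture's y axis; 1.45 = locked, nearly level. A spring pushes it back to 0 below the dead point at about 0.85 (0.7 N m at 0, fading to none: 7 N at 100 mm from the pivot); past it the lever snaps by itself to 1.45.
- lever_grip (a point): Point on the middle line of the lever's grip, 100 mm from the pivot and 30 mm from the lever's end; moves with the lever. The lever is a flat steel bar, 130 mm from pivot to end, its outer 70 mm a grey plastic grip 34 mm wide (along fixture y) and 16 mm thick. Its axes are the fixture's at joint 0 and turn with the lever.
- clamp_arm: The clamp's steel hold-down arm, 76 mm long, 14 mm wide, driven by the lever: at the start raised 0.9 rad, pointing up and back towards the tray (tip below z = 0.16); it comes down level as the lever locks, and the rubber foot under its tip, 16 mm across, presses on the tray's front end wall. Origin: its pivot, at fixture x = 0.116, y = 0, z = 0.087.
- dish: Bystander: closed flat culture dish, whitish,, 94 mm across, 16 mm high. Origin: centre of its underside.
- jar: Bystander: amber seed jar with a white cap, 56 mm across, 75 mm high. Origin: centre of its underside.
- pot: Bystander: open terracotta pot, 76 mm across, 70 mm high. Origin: centre of its underside.
Not all that is in view belongs to the job. Of the things shaped like the tray, the white one is meant.

How it is judged:
On the way, in this order (a step that is already met when the one before it is completed fails the run):
1. the tray is home against the end stop (within 5 mm), the lever still open (x of tray in the frame of fixture above -0.025 m and angle between the x axis of tray and the x axis of fixture, either way round below 0.06 rad and z of tray in the frame of fixture below 0.02 m and value of joint lever below 0.8 rad), for 0.2 s.
2. the lever has snapped into lock with the tray home (x of tray in the frame of fixture above -0.025 m and angle between the x axis of tray and the x axis of fixture, either way round below 0.06 rad and z of tray in the frame of fixture below 0.02 m and value of joint lever above 1.38 rad), for 0.2 s.
At the end, for the whole second after the job is handed in: The tray lies flat on the bed within 5 mm of the end stop and straight (0.06 rad), at rest; the lever is locked (joint above 1.38 rad); the clamp's foot presses on the tray with over 1 N; dish, jar and pot are within 20 mm of where they stood (all of step 2 and contact force between clamp_arm and tray above 1 N and linear speed of tray below 0.01 m/s and distance of each of dish, jar, pot from where it was at the start of the episode below 0.02 m); the robot touches nothing.
It fails at once if the tray is lifted more than 15 mm off the bed (z of tray in the frame of fixture above 0.03 m).
It fails at once if the tray is tipped by more than 0.2 rad (angle between tray's own z axis and vertical above 0.2 rad).
It fails at once if the dish, jar or pot is moved by more than 20 mm or tipped over (distance of any of dish, jar, pot from where it was at the start of the episode above 0.02 m or angle between any of dish, jar, pot's own z axis and vertical above 0.5 rad).
It also fails if it takes over 48 s, if anything falls off the work surface, if the arm or the gripper's body presses on something with over 40 N, if the wrist force passes 120 N, or if a joint passes its speed limit or range.

## Working session

There is one attempt and no reset: what is moved stays moved. The work goes in short steps, Python scripts to look and compute and a tool call to move; the robot and the scene stay as the last step left them, time stands still between calls to the robot, and variables do not carry over. Pictures are saved under pics/ and viewed, and the job is handed in when it is done.

Besides the shell and the picture viewer there is one more tool, called after "Emit:" as name(argument=value, ...), one argument or row to a line, values as JSON. servo_tool: Moves the arm, as the interface text tells. Its arguments: {"type":"object","properties":{"increments":{"type":"array","items":{"type":"number"}},"squeeze":{"type":"number"}},"required":["increments"]}

```bash
ls; mkdir -p pics; python3 - <<'E'
from bench import *
import cv2
print(get_obs())
for n in ("scene","side","wrist"):
    c=calibration(n); print(n,c)
    p,d=grab_frame(n); cv2.imwrite(f"pics/{n}0.png",p[:,:,::-1]); 
    import numpy as np; np.save(f"pics/{n}0.npy",d)
E
```

```text
pics
{'clock': 0.0, 'joints': array([-1.36807237,  0.47777794,  0.02230636,  1.55647954, -0.01148711,
        1.10932794, -0.08309741]), 'qvel': array([ 1.30395297e-03, -2.29419659e-05, -4.80184849e-04,  4.73311245e-04,
       -1.52049783e-03,  5.84371110e-04, -1.16426108e-03]), 'tau': array([-5.16722284e-04, -5.96446073e+01,  1.60778783e+00, -2.81201559e+01,
        1.25035390e-02,  9.11889510e-03,  1.34228975e-07]), 'tcp_pos': array([0.2062557 , 0.64206827, 0.2303281 ]), 'orientation': array([ 2.53748976e+00,  1.85018272e+00, -2.23527202e-03]), 'contact_force': array([-0.61100418, -0.29708476, -0.43553585]), 'moment': array([-0.00495077,  0.05318164, -0.05925223]), 'grip_width': 0.08539088458397918}
scene {'fx': 378.2545410488728, 'fy': 378.2545410488728, 'cx': 257.39070575705904, 'cy': 182.08898298657817, 'eye': array([ 1.06704541, -0.18143523,  1.11396975]), 'orientation': array([0.43308607, 0.41173414, 1.45028892])}
side {'fx': 355.7303571714799, 'fy': 355.7303571714799, 'cx': 249.855230833066, 'cy': 195.45581716211586, 'eye': array([ 0.24785146, -0.98203784,  0.96469147]), 'orientation': array([ 0.81006104, -0.11344674, -0.24042465])}
wrist {'fx': 297.3186396354542, 'fy': 297.3186396354542, 'cx': 254.32197477761878, 'cy': 190.48118196864183, 'T_tool_cam': array([[ 9.99998832e-01,  2.05736671e-04, -1.51431363e-03,
        -6.03976340e-05],
       [-2.03493753e-04, -9.64146554e-01, -2.65370271e-01,
        -6.79268465e-02],
       [-1.51461666e-03,  2.65370270e-01, -9.64145386e-01,
        -1.41594596e-01],
       [ 0.00000000e+00,  0.00000000e+00,  0.00000000e+00,
         1.00000000e+00]])}
```

View pics/scene0.png

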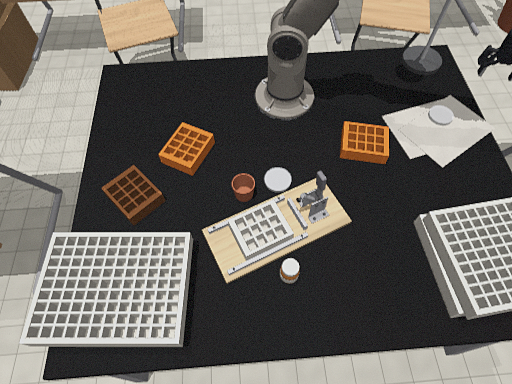

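View pics/side0.png

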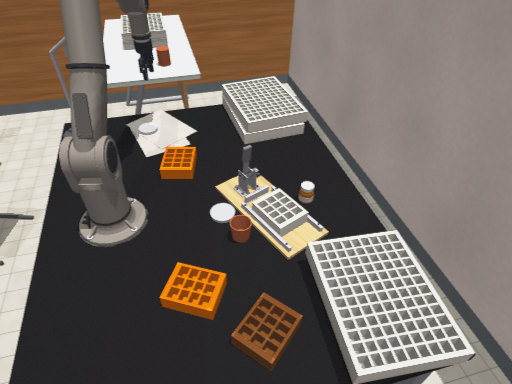

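View pics/wrist0.png

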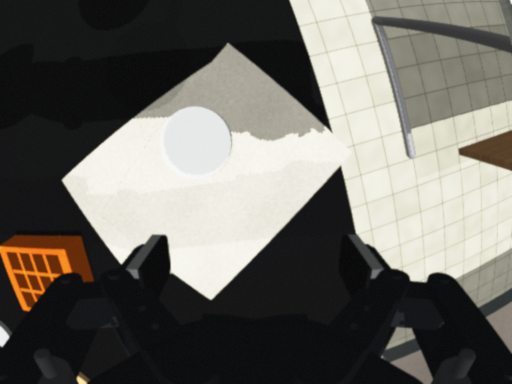

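Candidates: white 4x3 tray on the plywood bed, scene (262,228); orange trays (187,147) and (365,140); brown (133,193); big many-celled white trays (110,287) and (480,255). The one on the plywood between rails fits. Next I'll measure the bed and crop.

```bash
cat > h.py <<'E'
import numpy as np, cv2
from scipy.spatial.transform import Rotation as R
from bench import *
def ray(n,uv,z):
    c=calibration(n); uv=np.atleast_2d(uv).astype(float)
    d=np.c_[(uv[:,0]-c['cx'])/c['fx'],-(uv[:,1]-c['cy'])/c['fy'],-np.ones(len(uv))]
    d=R.from_rotvec(c['orientation']).apply(d); e=c['eye']
    return e+d*((z-e[2])/d[:,2])[:,None]
def cloud(n,D):
    c=calibration(n); v,u=np.mgrid[:384,:512]
    P=np.stack([(u-c['cx'])/c['fx']*D,-(v-c['cy'])/c['fy']*D,-D],-1).reshape(-1,3)
    return (R.from_rotvec(c['orientation']).apply(P)+c['eye']).reshape(384,512,3)
def proj(n,P):
    c=calibration(n); q=R.from_rotvec(c['orientation']).inv().apply(np.atleast_2d(P)-c['eye'])
    return np.c_[c['cx']+c['fx']*q[:,0]/-q[:,2],c['cy']-c['fy']*q[:,1]/-q[:,2]]
E
python3 - <<'E'
from h import *
im=cv2.imread('pics/scene0.png'); cv2.imwrite('pics/c1.png',cv2.resize(im[150:300,190:370],None,fx=4,fy=4,interpolation=cv2.INTER_CUBIC))
im2=cv2.imread('pics/side0.png'); cv2.imwrite('pics/c2.png',cv2.resize(im2[130:260,200:340],None,fx=4,fy=4,interpolation=cv2.INTER_CUBIC))
for n,i in(("scene",im),("side",im2)):
    P=cloud(n,np.load(f'pics/{n}0.npy')); 
    h=cv2.cvtColor(i,cv2.COLOR_BGR2HSV)
    m=(h[...,0]>10)&(h[...,0]<30)&(h[...,1]>60)&(h[...,2]>110)&(abs(P[...,2]-.015)<.02)
    k,l,s,cc=cv2.connectedComponentsWithStats(m.astype(np.uint8)); 
    # region by location
    m&=(P[...,0]>.4)&(P[...,0]<.95)&(abs(P[...,1])<.5)
    k,l,s,cc=cv2.connectedComponentsWithStats(cv2.morphologyEx(m.astype(np.uint8),cv2.MORPH_CLOSE,np.ones((15,15)))); b=1+np.argmax(s[1:,4]); mm=(l==b)&m
    v,u=np.nonzero(mm); w=ray(n,np.c_[u,v],.015)
    r=cv2.minAreaRect((w[:,:2]*1000).astype(np.float32)); print(n,m.sum(),r, np.median(P[mm][:,2])); print(cv2.boxPoints(r))
E
```

```text
scene 3130 ((566.0521850585938, -88.905029296875), (192.605712890625, 440.0581970214844), 22.2822265625) 0.01427990612905472
[[ 393.51227   78.17883]
 [ 560.3687  -329.01904]
 [ 738.5921  -255.98889]
 [ 571.73566  151.20898]]
side 1775 ((561.5118408203125, -89.70632934570312), (197.32440185546875, 446.175537109375), 22.357534408569336) 0.01577561640882752
[[ 385.40698   79.08192]
 [ 555.1255  -333.55383]
 [ 737.6167  -258.49457]
 [ 567.8982   154.14117]]
```

View pics/c1.png

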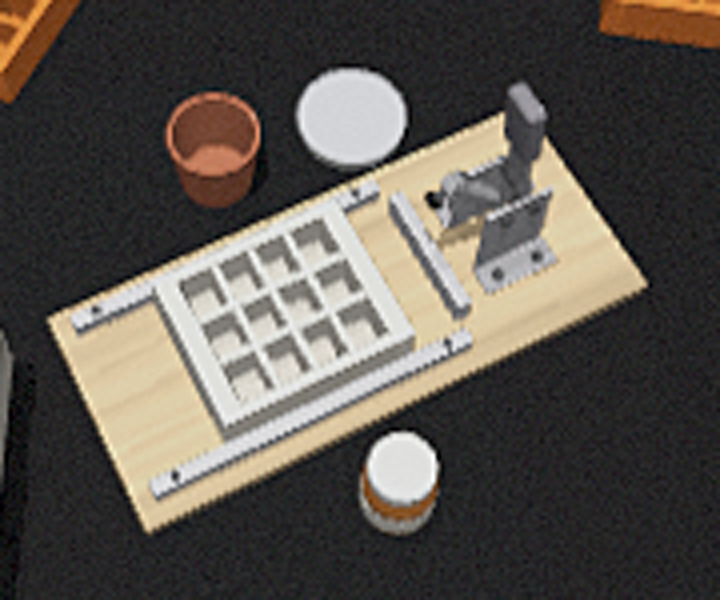

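View pics/c2.png

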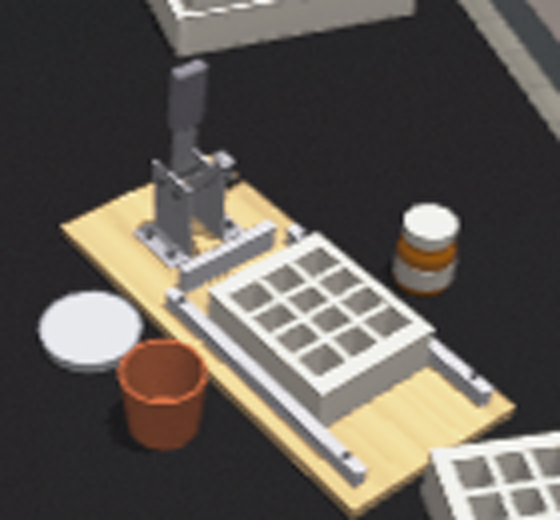

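```bash
cat >> h.py <<'E'
YAW=np.deg2rad(112.3); X=np.array([np.cos(YAW),np.sin(YAW)]); Y=np.array([-X[1],X[0]]); O=np.array([.564,-.0893])+.005*X
def fx(P): P=np.atleast_2d(P); q=P[:,:2]-O; return np.c_[q@X,q@Y,P[:,2]] if P.shape[1]>2 else np.c_[q@X,q@Y]
def wd(f): f=np.atleast_2d(f); return np.c_[O+f[:,:1]*X+f[:,1:2]*Y,f[:,2]]
E
python3 - <<'E'
from h import *
np.set_printoptions(precision=4,suppress=True)
print(O)
for n in("scene","side"):
    im=cv2.imread(f'pics/{n}0.png'); D=np.load(f'pics/{n}0.npy'); F=fx(cloud(n,D).reshape(-1,3)).reshape(384,512,3)
    m=(D>0)&(abs(F[...,2]-.065)<.008)&(abs(F[...,1])<.08)&(F[...,0]>-.22)&(F[...,0]<.055)
    v,u=np.nonzero(m); w=fx(ray(n,np.c_[u,v],.065)); r=cv2.minAreaRect((w[:,:2]*1000).astype(np.float32)); print(n,'tray',m.sum(),r,np.median(F[m][:,2]))
    m=(D>0)&(F[...,2]>.17)&(abs(F[...,1])<.04)&(F[...,0]>.05)&(F[...,0]<.22)
    q=F[m]; print('lever',len(q),q.min(0),q.max(0),q.mean(0))
    m=(D>0)&(F[...,2]>.11)&(abs(F[...,1])<.04)&(F[...,0]>.02)&(F[...,0]<.11); q=F[m]; print('arm',len(q), q.min(0) if len(q) else 0, q.max(0) if len(q) else 0)
    # expected projections
    T=proj(n,wd([[.060,0,.015],[.14-.1*np.sin(.09),0,.087+.1*np.cos(.09)],[.14-.13*np.sin(.09),0,.087+.13*np.cos(.09)],[.06,.055,.045],[.06,-.055,.045],[-.21,.068,.035],[.06,.068,.035],[-.21,-.068,.035],[.06,-.068,.035]]))
    o=(170,140)if n=="scene" else (190,130)
    z=cv2.resize(im[o[1]:o[1]+150,o[0]:o[0]+200],None,fx=4,fy=4)
    for t in T: cv2.circle(z,tuple(((t-o+.5)*4).astype(int).tolist()),3,(0,0,255),-1)
    cv2.imwrite(f'pics/chk_{n}.png',z)
E
```

```text
[ 0.5621 -0.0847]
scene tray 1200 ((-66.39017486572266, -6.120361328125), (133.4313507080078, 160.4519500732422), 89.97589874267578) 0.06325325850872887
lever 125 [ 0.1195 -0.0209  0.1713] [0.1371 0.013  0.2188] [ 0.126  -0.0075  0.2016]
arm 76 [ 0.0554 -0.0111  0.1137] [0.1016 0.0036 0.1491]
side tray 850 ((-65.33318328857422, 3.292083740234375), (166.0757293701172, 135.7728271484375), 0.1493283063173294) 0.06440282290403587
lever 107 [ 0.1227 -0.0124  0.1702] [0.1391 0.0206 0.2199] [0.1281 0.0055 0.1978]
arm 48 [ 0.0569 -0.0064  0.1114] [0.1005 0.0102 0.149 ]
```

View pics/chk_scene.png

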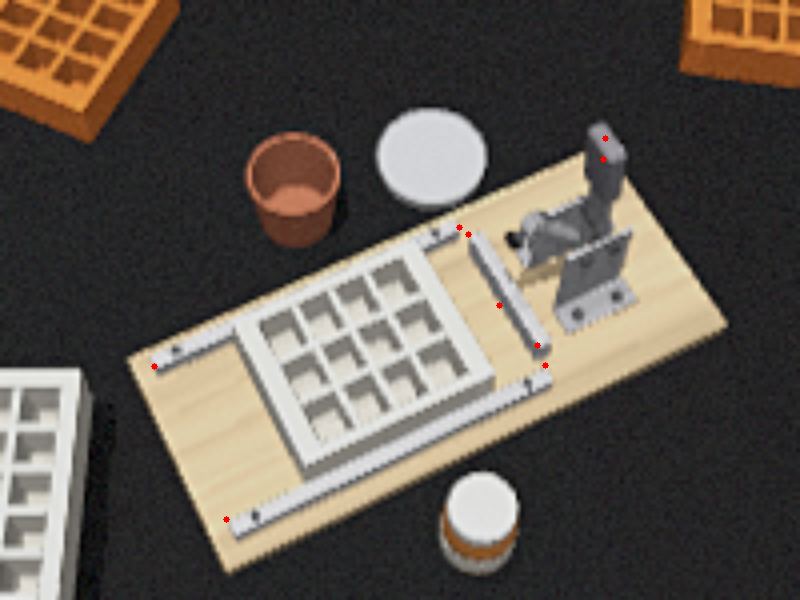

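View pics/chk_side.png

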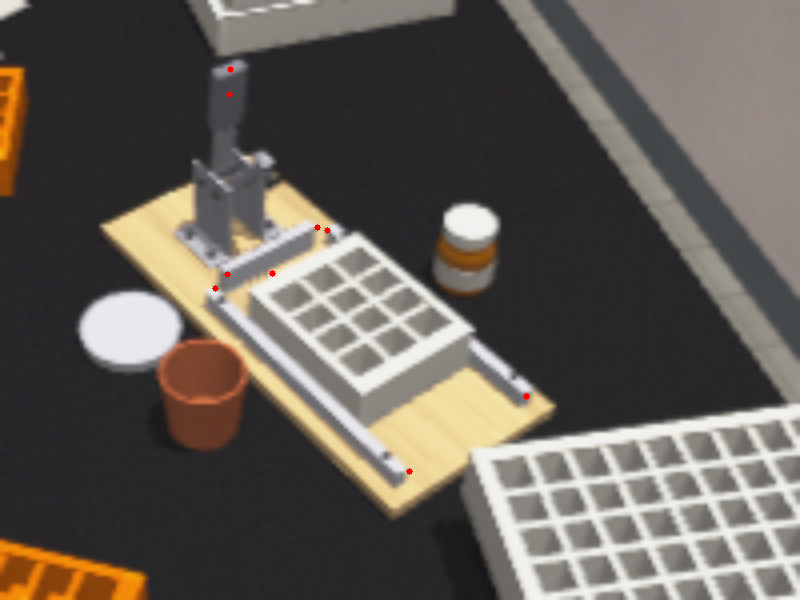

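The crops confirm the white 4x3 tray between the rails on the bed. Its rear face is at fixture x ≈ -0.146, 46 mm short of home. The lever is at x≈0.13, and the two views disagree by ±4 mm in y, so I average them. Next: lift, turn and close the gripper.

Emit:
servo_tool(
  increments=[0,0,-12,0,0,0.109,0,0,0,-12,0,0,0.109,0,0,0,-12,0,0,0.109,0,0,0,-12,0,0,0.109,0,0,0,-12,0,0,0.109,0,0,0,-12,0,0,0.109,0,0,0,-12,0,0,0.109,0,0,0,0,0,0,0.109,0],
)

```text
clock: 1.15
tcp_pos: [0.2065, 0.643, 0.3162]
orientation: [-3.083, -0.6, -0.001]
contact_force: [0.2, -0.3, -1.4]
grip_width: 0.0001
```

Emit:
servo_tool(
  increments=[3,55,0,0,0,0,0,3,55,0,0,0,0,0,3,55,0,0,0,0,0,3,55,0,0,0,0,0,3,55,0,0,0,0,0,3,55,0,0,0,0,0,3,55,0,0,0,0,0,3,55,0,0,0,0,0],
)

```text
clock: 2.15
tcp_pos: [0.3955, 0.2426, 0.3153]
orientation: [-3.082, -0.606, -0.0]
contact_force: [0.4, 0.9, 0.0]
grip_width: 0.0004
```

```bash
python3 - <<'E'
from h import *
o=get_obs(); print(o['joints'].round(2), fx(o['tcp_pos']))
E
```

```text
[-1.1   0.03  0.43  1.95 -0.01  1.16 -0.28] [[0.36602265 0.02990391 0.31527568]]
```

Emit:
servo_tool(
  increments=[3,55,0,0,0,0,0,3,55,0,0,0,0,0,3,55,0,0,0,0,0,3,55,0,0,0,0,0,3,55,0,0,0,0,0,3,55,0,0,0,0,0,3,55,0,0,0,0,0,3,55,0,0,0,0,0],
)

```text
clock: 3.15
tcp_pos: [0.5844, -0.1549, 0.315]
orientation: [-3.082, -0.607, 0.0]
contact_force: [-0.0, 0.1, 0.6]
grip_width: 0.0003
```

```bash
python3 - <<'E'
from h import *
o=get_obs(); print(o['joints'].round(2), fx(o['tcp_pos']))
E
```

```text
[-0.43  0.36  0.78  1.67 -0.27  1.23  0.8 ] [[-0.07347393  0.00603279  0.31503759]]
```

Emit:
servo_tool(
  increments=[0.8,40,0,0,0,0,0,0.8,40,0,0,0,0,0,0.8,35,0,0,0,0,0,0.8,6,40,0,0,0,0,0.8,0,40,0,0,0,0,0.8,0,40,0,0,0,0,0.8,0,40,0,0,0,0,0.4,0,30,0,0,0,0],
)

```text
clock: 4.15
tcp_pos: [0.6344, -0.2627, 0.123]
orientation: [-3.081, -0.606, 0.003]
contact_force: [0.1, 0.8, -0.2]
grip_width: 0.0004
```

```bash
python3 - <<'E'
from h import *
o=get_obs(); print(o['joints'].round(2), fx(o['tcp_pos']),o['orientation'])
for n in("wrist","side"):
    p,d=grab_frame(n); cv2.imwrite(f'pics/{n}1.png',p[:,:,::-1]); np.save(f'pics/{n}1.npy',d)
E
```

```text
[-0.13  0.69  0.65  1.65 -0.49  0.97  1.08] [[-0.19219056  0.00063905  0.12296965]] [-3.08124893e+00 -6.05865740e-01  2.86382635e-03]
```

View pics/wrist1.png

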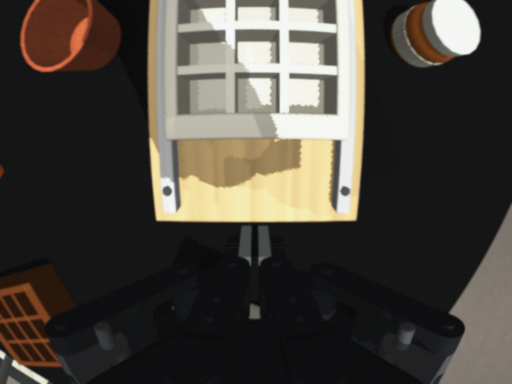

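View pics/side1.png

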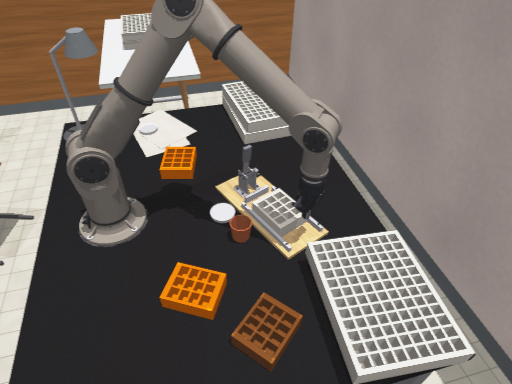

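Wrist view: the bed is square and centred (edges at columns 155 and 358, finger tips at 254), with the tray rear wall at row 125. Next I'll descend behind the tray.

Emit:
servo_tool(
  increments=[0,0,20,0,0,0,0,0,0,20,0,0,0,0,0,0,20,0,0,0,0,0,0,20,0,0,0,0,0,0,10,0,0,0,0,0,-8,0,0,0,0,0,0,-8,0,0,0,0,0,0,-8,0,0,0,0,0],
)

```text
clock: 5.25
tcp_pos: [0.6263, -0.2406, 0.0361]
orientation: [3.082, 0.606, 0.002]
contact_force: [0.5, -0.6, 0.2]
grip_width: 0.0003
```

Emit:
servo_tool(
  increments=[0,-5,0,0,0,0,0,0,-5,0,0,0,0,0,0,-5,0,0,0,0,0,0,-5,0,0,0,0,0,0,-5,0,0,0,0,0,0,-5,0,0,0,0,0,0,-5,0,0,0,0,0,0,-5,0,0,0,0,0],
)

```text
clock: 6.25
tcp_pos: [0.6108, -0.204, 0.0353]
orientation: [3.083, 0.606, 0.0]
contact_force: [0.5, 0.2, 0.1]
grip_width: -0.0002
```

```bash
python3 - <<'E'
from h import *
o=get_obs(); print(fx(o['tcp_pos']),o['orientation'],o['contact_force'])
for n in("wrist",):
    p,d=grab_frame(n); cv2.imwrite(f'pics/{n}2.png',p[:,:,::-1])
E
```

```text
[[-0.12885241  0.0002286   0.03531356]] [3.08263150e+00 6.05575585e-01 7.45388975e-05] [0.46881934 0.20570347 0.05539887]
```

View pics/wrist2.png

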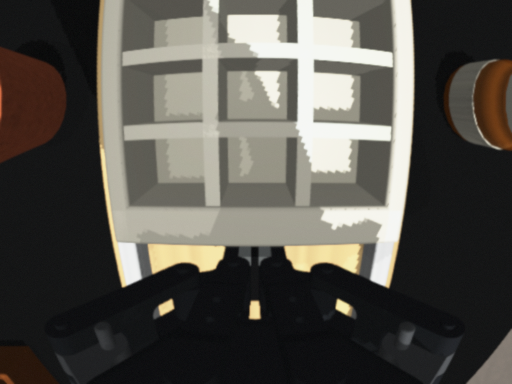

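Emit:
servo_tool(
  increments=[0,-2,0,0,0,0,0,0,-2,0,0,0,0,0,0,-2,0,0,0,0,0,0,-2,0,0,0,0,0,0,-2,0,0,0,0,0,0,-2,0,0,0,0,0,0,-1,0,0,0,0,0,0,-1,0,0,0,0,0],
)

```text
clock: 7.3
tcp_pos: [0.6055, -0.1913, 0.0353]
orientation: [-3.083, -0.606, 0.0]
contact_force: [0.8, -0.2, 0.0]
grip_width: 0.0
```

```bash
python3 - <<'E'
from h import *
o=get_obs(); print(fx(o['tcp_pos']),o['contact_force'])
for n in("wrist","scene"):
    p,d=grab_frame(n); cv2.imwrite(f'pics/{n}3.png',p[:,:,::-1])
    if n=="scene": cv2.imwrite('pics/c3.png',cv2.resize(p[150:300,190:370,::-1],None,fx=4,fy=4))
E
```

```text
[[-0.11509217  0.0002535   0.03527723]] [ 0.75619101 -0.23592451  0.00745229]
```

View pics/wrist3.png

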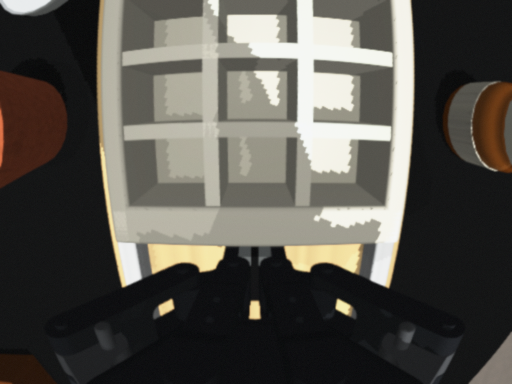

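View pics/c3.png

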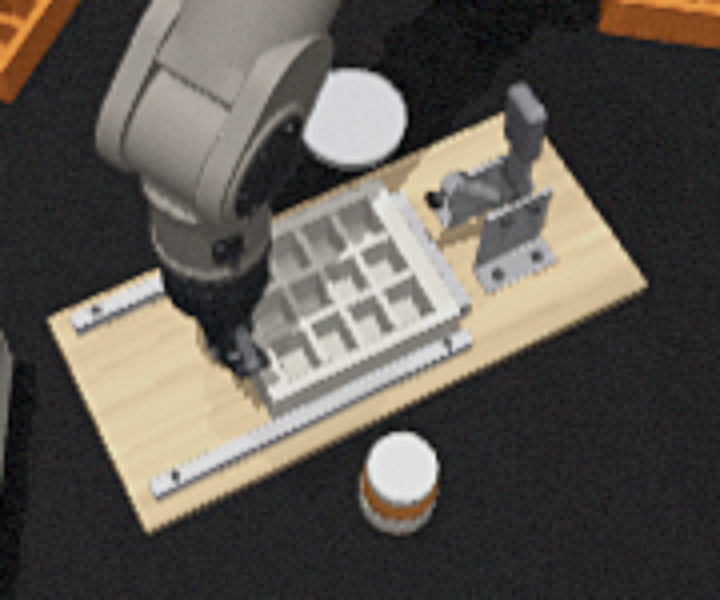

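The tray moves with the fingers (same place, row 245, in both wrist views) and is now close to the stop, so I'll push on gently until the force rises.

Emit:
servo_tool(
  increments=[0,-1,0,0,0,0,0,0,-1,0,0,0,0,0,0,-1,0,0,0,0,0,0,-1,0,0,0,0,0,0,-1,0,0,0,0,0,0,0,0,0,0,0,0,0,0,0,0,0,0,0,0,0,0,0,0,0,0],
)

```text
clock: 8.4
tcp_pos: [0.6037, -0.1866, 0.0353]
orientation: [-3.082, -0.606, 0.0]
contact_force: [0.3, -0.5, -0.6]
grip_width: -0.0001
```

Emit:
servo_tool(
  increments=[0,-1,0,0,0,0,0,0,-1,0,0,0,0,0,0,-1,0,0,0,0,0,0,-1,0,0,0,0,0,0,0,0,0,0,0,0,0,0,0,0,0,0,0,0,0,0,0,0,0,0,0,0,0,0,0,0,0],
)

```text
clock: 9.4
tcp_pos: [0.6039, -0.1864, 0.0365]
orientation: [3.078, 0.602, 0.005]
contact_force: [3.5, -6.9, -0.6]
grip_width: -0.0001
```

```bash
python3 - <<'E'
from h import *
o=get_obs(); print(fx(o['tcp_pos']),o['contact_force'])
for n in("scene",):
    p,d=grab_frame(n); cv2.imwrite(f'pics/{n}4.png',p[:,:,::-1])
    if n=="scene": cv2.imwrite('pics/c4.png',cv2.resize(p[180:270,230:330,::-1],None,fx=6,fy=6))
E
```

```text
[[-1.09935336e-01 -3.55247298e-05  3.64717128e-02]] [ 3.51079645 -6.93508959 -0.56022197]
```

View pics/c4.png

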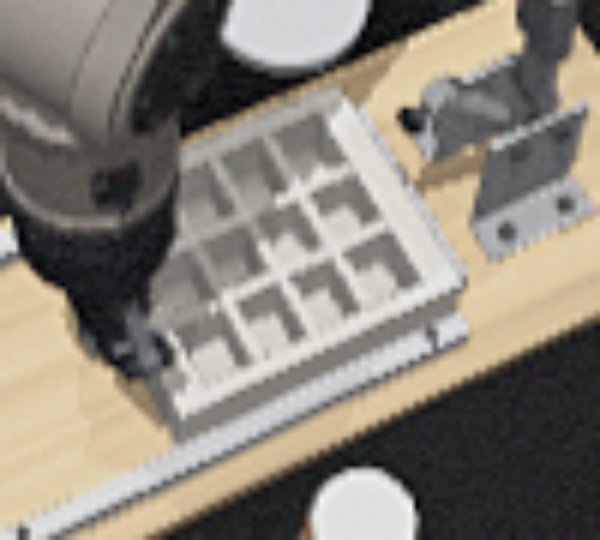

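Force rose to 7.8 N and the TCP stalled at -0.110 (predicted -0.111), so the tray is home. Next I'll back off, lift and go above the gap in front of the lever.

Emit:
servo_tool(
  increments=[0,5,0,0,0,0,0,0,15,0,0,0,0,0,0,0,-50,0,0,0,0,0,0,-60,0,0,0,0,0,0,-60,0,0,0,0,0,0,-60,0,0,0,0,0,0,0,0,0,0,0,0,0,0,0,0,0,0],
)

```text
clock: 10.45
tcp_pos: [0.6094, -0.2014, 0.2647]
orientation: [-3.082, -0.606, 0.001]
contact_force: [-0.7, -0.1, -1.3]
grip_width: 0.0001
```

```bash
python3 - <<'E'
from h import *
o=get_obs(); print(fx(o['tcp_pos']),o['contact_force'],o['orientation'])
for n in("scene","wrist"):
    p,d=grab_frame(n); cv2.imwrite(f'pics/{n}5.png',p[:,:,::-1])
    if n=="scene": cv2.imwrite('pics/c5.png',cv2.resize(p[150:300,190:370,::-1],None,fx=4,fy=4))
E
```

```text
[[-0.12591898  0.00048233  0.26474089]] [-0.66891112 -0.07705723 -1.3059926 ] [-3.08173901e+00 -6.05617345e-01  1.06217137e-03]
```

View pics/c5.png

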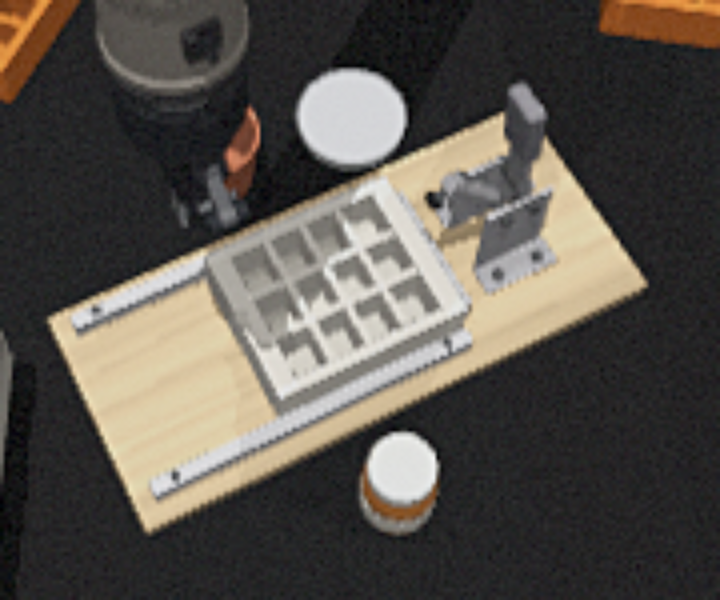

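View pics/wrist5.png

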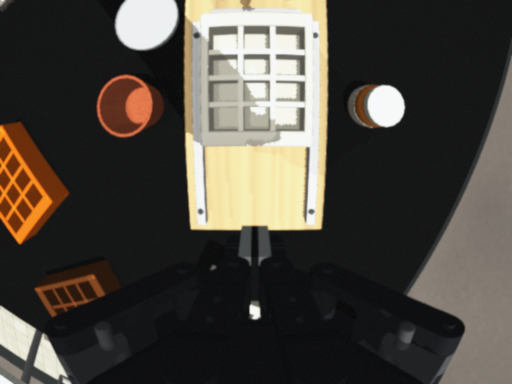

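Tray is flush with the stop in the scene crop and straight in the wrist view. Next I'll move to the lever.

Emit:
servo_tool(
  increments=[0,-42,0,0,0,0,0,0,-42,0,0,0,0,0,0,-42,0,0,0,0,0,0,-42,0,0,0,0,0,0,-42,0,0,0,0,0,0,0,0,0,0,0,0,0,0,40,0,0,0,0,0,0,38,0,0,0,0],
)

```text
clock: 11.55
tcp_pos: [0.5302, -0.0078, 0.1857]
orientation: [3.082, 0.605, -0.001]
contact_force: [-0.2, 0.3, -0.1]
grip_width: -0.0001
```

```bash
python3 - <<'E'
from h import *
o=get_obs(); print(fx(o['tcp_pos']),o['contact_force'],o['joints'].round(2))
for n in("side","wrist"):
    p,d=grab_frame(n); cv2.imwrite(f'pics/{n}6.png',p[:,:,::-1])
    if n=="side": cv2.imwrite('pics/c6.png',cv2.resize(p[100:240,170:350,::-1],None,fx=4,fy=4))
E
```

```text
[[0.08320398 0.000358   0.18572969]] [-0.19678341  0.25557963 -0.09366664] [-0.71  0.36  0.76  1.98 -0.31  0.91  0.6 ]
```

View pics/c6.png

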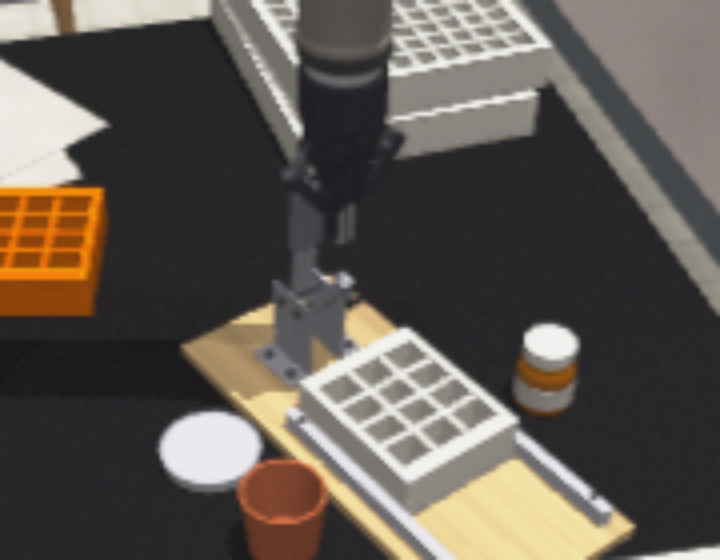

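View pics/wrist6.png

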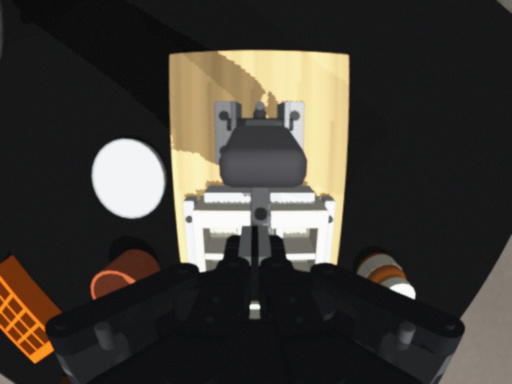

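Wrist view: the lever grip is at column 262 against fingers at 254, about 3 mm off and well within its 34 mm width. Next, the first part of the push.

Emit:
servo_tool(
  increments=[0,-8.5,0,0,0,0,0,0,-8.5,0,0,0,0,0,0,-8.5,0,0,0,0,0,0,-8.5,0,0,0,0,0,0,-8.5,0,0,0,0,0,0,-8.5,0,0,0,0,0,0,-8.5,0,0,0,0,0,0,-8.5,0,0,0,0,0],
)

```text
clock: 12.65
tcp_pos: [0.5056, 0.0547, 0.1881]
orientation: [3.081, 0.604, 0.004]
contact_force: [3.1, -5.5, -1.7]
grip_width: 0.0
```

```bash
python3 - <<'E'
from h import *
o=get_obs(); print(fx(o['tcp_pos']),o['contact_force'],o['joints'].round(2))
for n in("side",):
    p,d=grab_frame(n); cv2.imwrite(f'pics/{n}7.png',p[:,:,::-1])
    if n=="side": cv2.imwrite('pics/c7.png',cv2.resize(p[100:240,170:350,::-1],None,fx=4,fy=4))
E
```

```text
[[ 0.15044175 -0.00060165  0.1880597 ]] [ 3.10214639 -5.49194351 -1.71061419] [-0.86  0.31  0.76  2.03 -0.27  0.9   0.44]
```

View pics/c7.png

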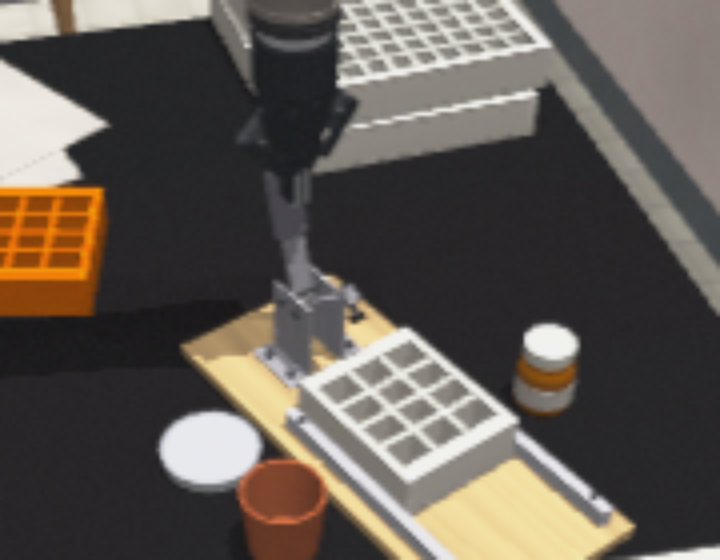

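The lever leans over and the contact force is 6 N, as expected. Continuing along the arc.

Emit:
servo_tool(
  increments=[0,-7,3,0,0,0,0,0,-7,3,0,0,0,0,0,-7,3,0,0,0,0,0,-7,4,0,0,0,0,0,-7,5,0,0,0,0,0,-7,5,0,0,0,0,0,-7,6,0,0,0,0,0,-7,7,0,0,0,0],
)

```text
clock: 13.7
tcp_pos: [0.4828, 0.1082, 0.1506]
orientation: [-3.083, -0.606, 0.001]
contact_force: [-0.9, -0.0, -0.7]
grip_width: -0.0
```

```bash
python3 - <<'E'
from h import *
o=get_obs(); print(fx(o['tcp_pos']),o['contact_force'],o['joints'].round(2))
for n in("side",):
    p,d=grab_frame(n); cv2.imwrite(f'pics/{n}8.png',p[:,:,::-1])
    if n=="side": cv2.imwrite('pics/c8.png',cv2.resize(p[100:240,170:350,::-1],None,fx=4,fy=4))
E
```

```text
[[2.08570590e-01 1.79365442e-04 1.50578276e-01]] [-0.86751293 -0.02465441 -0.65257548] [-0.94  0.35  0.72  2.09 -0.31  0.81  0.36]
```

View pics/c8.png

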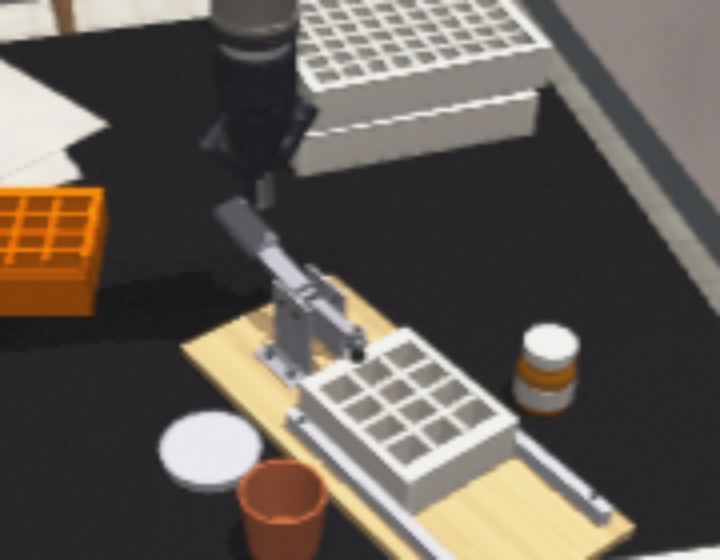

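The lever has left the fingers and is going over. I'll lift clear and check.

Emit:
servo_tool(
  increments=[0,0,0,0,0,0,0,0,0,0,0,0,0,0,0,0,-20,0,0,0,0,0,0,-40,0,0,0,0,0,0,-40,0,0,0,0,0,0,-30,0,0,0,0,0,0,0,0,0,0,0,0,0,0,0,0,0,0],
)

```text
clock: 14.75
tcp_pos: [0.483, 0.1075, 0.2808]
orientation: [-3.082, -0.605, 0.001]
contact_force: [0.5, 0.1, -0.3]
grip_width: -0.0003
```

```bash
python3 - <<'E'
from h import *
np.set_printoptions(precision=4,suppress=True)
o=get_obs(); print(fx(o['tcp_pos']),o['contact_force'])
out=[]
for n,c in(("side",(100,240,170,350)),("scene",(150,290,190,370))):
    p,D=grab_frame(n); out.append(cv2.resize(p[c[0]:c[1],c[2]:c[3],::-1],None,fx=4,fy=4))
    cv2.imwrite(f'pics/{n}9.png',out[-1])
    F=fx(cloud(n,D).reshape(-1,3)).reshape(384,512,3)
    m=(D>0)&(F[...,2]>.08)&(F[...,2]<.16)&(abs(F[...,1])<.02)&(F[...,0]>.19)&(F[...,0]<.30); q=F[m]
    if len(q): print(n,'lever',len(q),q.min(0),q.max(0),np.polyfit(q[:,0],q[:,2],1))
    m=(D>0)&(abs(F[...,2]-.065)<.005)&(abs(F[...,1])<.08)&(F[...,0]>-.22)&(F[...,0]<.055)
    v,u=np.nonzero(m); w=fx(ray(n,np.c_[u,v],.065)); print(cv2.minAreaRect((w[:,:2]*1000).astype(np.float32)))
E
```

```text
[[0.2078 0.0002 0.2808]] [ 0.5145  0.0636 -0.2956]
side lever 138 [ 0.1903 -0.016   0.0953] [0.2712 0.0198 0.1257] [0.236  0.0587]
((-21.67589569091797, 1.86773681640625), (157.51638793945312, 133.9325408935547), 0.5054076910018921)
scene lever 254 [ 0.1906 -0.0198  0.0918] [0.265  0.0128 0.1245] [0.2363 0.0582]
((-23.023929595947266, -5.430839538574219), (131.40365600585938, 156.3146514892578), 89.87136840820312)
```

View pics/side9.png

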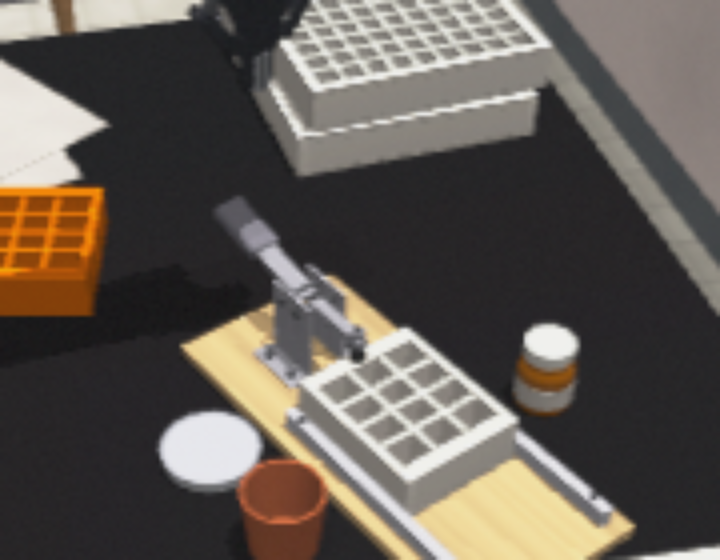

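View pics/scene9.png

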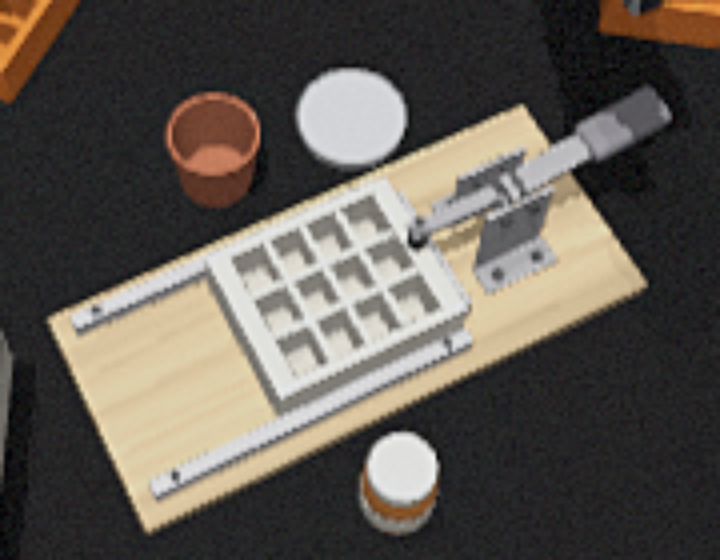

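Lever slope is 0.236, so the joint is at about 1.43 (locked at 1.45). The foot is on the front wall, the tray is home and straight, the bystanders haven't moved, and the arm is clear.

```bash
python3 -c "
from bench import *
print(hand_in())"
```

```text
the job is handed in; nothing more can be done
None
```

I pushed the tray home against the end stop and pushed the lever over until it snapped into lock, then lifted clear and handed in at about 15 s of the 48 s. `hand_in()` gives no verdict, so these are my own last checks:

- **Tray:** the push force rose to about 7.8 N with the fingers stalled at fixture x = -0.110, where I expected the tray to be home. The last depth views put its origin at x = -0.022 and -0.023, against -0.020 for home and a limit of -0.025. It was straight to within 0.01 rad.
- **Lever:** both views give the same slope, which puts the joint at about 1.43 rad (limit 1.38).
- **Clamp foot:** it looks to be resting on the tray's front wall. I could not measure how hard it presses.
- **Dish, jar and pot:** by eye in the pictures, they are where they stood.
- **Robot:** it touched nothing after lifting away.

The two fixed cameras disagreed by 7–9 mm across the fixture (fixture y). I used their average, and the wrist view confirmed that position to within about 3 mm.

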